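# Clip the detachable handle onto the saucepan

## Task

Fit the saucepan with its handle: pull the handle with the open, flared socket and the latch hole on top straight up out of its sprung clips on the storage rail, and slide it, hole upward, onto the pan's square stub until the spring button pops up through the hole. Then let go. Leave the other handle in its clips and do not disturb the things standing around.

Things in the scene. Friction and masses are not known exactly. Their poses are not given: they have to be found in the camera images.
- handle: The pan's own handle: black grip, steel square sleeve, 28 mm wide, 23 mm high, lying level, 0.16 kg. Origin on its axis, 11.5 mm below the top face, midway along the straight part (95 mm behind to 95 mm ahead; a hanging loop ends 113 mm behind). x points along it to the open mouth, z up. Told from the other handle by mouth and latch hole. Grip it from above at the origin, across the width.
- handle_mouth (a point): Centre of the handle's open mouth, 95 mm ahead of its origin. Bore 22 mm wide, 16 mm high, 68 mm deep from here, open to the front; its last 10 mm flare to 34 x 28 mm inside and about 38 x 32 mm outside, and this slope presses the pan's button down.
- latch_hole (a point): Centre of the 13 mm square latch hole in the top face of the handle's sleeve, 63 mm ahead of its origin, 11.5 mm above its axis
- other_handle: another pan's handle, same grip and section, but its front is closed and rounded (89 mm ahead of its origin), without mouth or hole. Same frame. It must stay in its clips.
- rail: Fixed grey storage rail, base 150 x 180 x 8 mm, origin at the centre of its underside, z up. Two bays at y = +45 and -45 mm hold the handles level along x, fronts to +x, axes 50 mm up, either handle in either bay. Each lies in two forks (12 mm thick, at x = +40 and -40 mm, up to 26 mm above the handle's axis). Two sprung balls over its top edge give way to a straight pull up of some 10 to 16 N.
- pan: Fixed steel saucepan on a rubber mat, 155 mm across, 74 mm high; origin on its vertical axis at worktop height, z up. Its level square stub (19 mm wide, 14 mm high) points along +x, axis 50 mm up, from a flange (44 x 38 mm) with its face 83 mm from the origin to 141 mm. Handle fully on: its origin 179.5 mm from the pan's axis, mouth 1.5 mm from the flange.
- stub_tip (a point): centre of the free end of the pan's stub, 141 mm from the pan's axis, 50 mm above the worktop
- button_top (a point): top of the round spring button, 9 mm across, in the stub's top face, 116.5 mm from the pan's axis; it moves with the button
- pan_button (a joint): How far the button is pressed, m: 0 = up, 5 mm proud of the stub; 0.006 = down. Spring 2.4 to 4.8 N. The sleeve holds it about 4 mm down until the hole lies over it; then it springs up and locks the handle. Sliding on takes about 2 to 6 N.
- kitchen_timer: round kitchen timer, 69 mm across, 50 mm tall, standing near the pan's stub. A bystander; origin at the centre of its underside.
- matchbox: matchbox, 38 x 56 x 17 mm, lying behind the pan's stub. A bystander; origin at the centre of its underside.
- salt_shaker: glass salt shaker, 44 mm across, 90 mm tall, to the left of the pan. A bystander; origin at the centre of its underside.
- cardamom: spice jar with a black cap, 41 mm across, 105 mm tall, between rail and window. A bystander; origin at the centre of its underside.
- cinnamon: spice jar with a black cap, 41 mm across, 105 mm tall, right of the rail. A bystander; origin at the centre of its underside.
- fish_tin: flat oblong tin, 63 x 105 x 26 mm, on the robot's side of the rail. A bystander; origin at the centre of its underside.

How it is judged:
On the way, in this order (a step that is already met when the one before it is completed fails the run):
1. the right handle is lifted out of its clips, well clear of the rail (z of handle in the frame of rail above 0.09 m), for 0.1 s.
2. the sleeve slides over the stub and presses the button down (value of joint pan_button above 0.0025 m and distance between handle_mouth and pan below 0.135 m), for 0.1 s.
At the end, for the whole second after the job is handed in: The handle sits on the stub, in line with it and hole upward (within 0.12 rad), the latch hole over the button (within 5 mm sideways) and the button popped up through it (less than 1.2 mm pressed); the handle is let go and at rest; the other handle is still in its clips (moved less than 12 mm) (value of joint pan_button below 0.0012 m and horizontal distance between latch_hole and button_top below 0.005 m and distance between latch_hole and button_top below 0.009 m and angle between the x axis of handle and the x axis of pan, either way round below 0.12 rad and angle between handle's own z axis and vertical below 0.12 rad and linear speed of handle below 0.02 m/s and contact force between the fingers and handle below 0.1 N and distance of other_handle from where it was at the start of the episode below 0.012 m); the robot touches nothing.
It fails at once if the other handle is pulled from its clips or shifted by more than 12 mm (distance of other_handle from where it was at the start of the episode above 0.012 m).
It fails at once if a bystander is shifted by more than 20 mm (distance of any of kitchen_timer, matchbox, salt_shaker, cardamom, cinnamon, fish_tin from where it was at the start of the episode above 0.02 m).
It also fails if it takes over 45 s, if anything falls off the work surface, if the arm or the gripper's body presses on something with over 40 N, if the wrist force passes 120 N, or if a joint passes its speed limit or range.

## Robot

A 7-joint arm with a two-finger parallel gripper is mounted at the origin on the work surface; the furniture and walls round the work are solid. World frame = base frame: x ahead of the robot, y to its left, z up, the work surface at z = 0. Lengths are in m, angles in rad, forces in N, time in s.
With the tool pointing down it reaches from about 0.35 to 0.775 m from the base axis. Payload 3.1 kg.
Tool frame: the origin (TCP) lies midway between the tips of the shut fingers; the grasp point (between the pads) lies 19 mm behind it; z points along the fingers, y is the line along which they close (so a half turn about z gives the same grasp; the last joint's range is limited). The gripper opens to 85 mm and grips with 20 to 120 N. Pads are 22 mm wide; open, the fingers measure 114 mm over their backs; the gripper's body (76 mm by 85 mm) begins 54 mm behind the grasp point. The pads swing forward as they close: fully open they stand 13 mm farther back than shut.
Start: joints at [1.15, 0.311, 0.014, 1.512, -0.004, 1.319, -0.027], TCP at [0.203, -0.511, 0.231] pointing down, gripper open.
Joint ranges: [-2.7, 2.7], [-0.3, 1.91], [-1.27, 1.3], [0.12, 2.57], [-1.44, 4.58], [0.2, 2.03], [-3.05, 3.05]. Speed limits (rad/s): [2.79, 2.79, 3.14, 3.14, 3.14, 3.14, 3.14].

## Interface

Orientations are given as a unit quaternion [x, y, z, w].
In Python, from rig import env, optics gives the robot as it stands (env), with the cameras (optics).
- The arm moves only by the tool pendant, called after "Call:" by a JSON object that holds its "name" and its "arguments". Schema: {"type":"object","properties":{"rows":{"type":"string"},"squeeze":{"type":"number"},"only":{"type":"string"},"quiet":{"type":"boolean"},"lines":{"type":"string"}},"required":["rows"],"additionalProperties":false}. rows is a string of 1 to 20 rows, one to a line, with the numbers parted by commas; each row has 5 numbers: the opening from 0.0 (shut) to 1.0 (fully open), then dx, dy, dz in normalised numbers (1 is 0.8 m), then a turn about the tool's z in a scale on which 1.0 is 4 rad; each row shifts and turns the commanded pose from where the row before left it, along the tool's axes as they then stand; what a row does not reach is not made up. A row lasts 1/12 s, in which the tool goes at most 0.0417 m and 0.125 rad, less where a joint would pass 70% of its speed; a pose out of reach is approached as far as the arm can. The fingers move at their own pace and stop on an object; squeeze is the grip in N (left out, the last holds). Time passes only in rows, so rows that do not move let the fingers close. The tool returns the time, the measured TCP pose, the force, the opening and the grip force at its end. only (a regular expression) keeps the lines of the reply that match it, lines (a string "A,B") keeps lines A to B, and quiet returns only ok. Input that does not fit is refused with a message, and nothing moves.
- env.get_obs(): the state, without advancing time (a new reading comes with each control period).
- optics.camera(name): name is "scene" or "top" or "wrist"; returns a dict with "color" (384x512x3 uint8, red, green, blue), "camera_matrix" (3x3 intrinsics, pixels), "k1" (the pictures are not rectified: a ray, as slopes to the right and down, at radius r is drawn at 1 + k1 r^2 times it, then the intrinsics apply), "R" (3x3) and "t" (3): a world point X has camera coordinates R X + t. Camera axes: x right, y down, z forward; pixel columns grow to the right and rows downward; lengths in m; the calibration is good to about 2 mm. A picture is of the moment at which its call begins. There is no depth.
- env.finish_job(): hands the job in; it is judged then, once.
The state is a dict: "clock": time; "qpos": joint angles; "qd": joint speeds; "joint_torque": joint torques, N m; "ee_pos": TCP position; "eef_rot": TCP orientation; "wrist_force": force on the tool from outside, world axes, zero at the start; "moment": the same for the moment, N m; "finger_gap": opening from 0.0 (shut) to 1.0 (fully open); "grasp_force": force on a finger pad.
Only numpy, scipy, OpenCV 4.12 (cv2) and the standard library are available. Lean on these libraries where they do the work, as an engineer would, in place of code of your own. Each camera call takes 0.05 s, during which the arm holds its last target. There are 200 camera calls.

## Working session

There is one attempt and no reset: what is moved stays moved. The work goes in short steps, Python scripts to look and compute and a tool call to move; the robot and the scene stay as the last step left them, time stands still between calls to the robot, and variables do not carry over. Pictures are saved under pics/ and viewed, at most 12 in all, crops included, and the job is handed in when it is done.

```bash
ls; mkdir -p pics; cat > h.py <<'E'
import numpy as np, cv2
from rig import env, optics
def shot(n,f):
    c=optics.camera(n); cv2.imwrite('pics/'+f+'.png',c['color'][:,:,::-1]); np.savez('pics/'+f+'.npz',**{k:np.array(c[k]) for k in('color','camera_matrix','k1','R','t')}); return c
def load(f): return dict(np.load('pics/'+f+'.npz'))
def ray(c,p):
    K=c['camera_matrix']; k=float(c['k1'])
    u=cv2.undistortPoints(np.array([[p]],float),K,np.array([k,0,0,0,0.]))[0,0]
    R=c['R']; return -R.T@c['t'], R.T@np.array([u[0],u[1],1.])
def plane(c,p,z):
    o,d=ray(c,p); return o+d*(z-o[2])/d[2]
def tri(*cp):
    A=0;b=0
    for c,p in cp:
        o,d=ray(c,p); d=d/np.linalg.norm(d); M=np.eye(3)-np.outer(d,d); A=A+M; b=b+M@o
    return np.linalg.solve(A,b)
def proj(c,X):
    X=c['R']@np.array(X,float)+c['t']; x=X[:2]/X[2]; x=x*(1+float(c['k1'])*(x@x)); K=c['camera_matrix']; return (K@[x[0],x[1],1])[:2]
E
python3 - <<'E'
from h import *
a=[shot(n,n+'0') for n in('scene','top','wrist')]
for c in a: print(c['k1'],c['R'].round(3).tolist(),(-c['R'].T@c['t']).round(3), c['camera_matrix'][0])
big=np.hstack([a[0]['color'],a[1]['color']])
print({k:np.round(v,3) for k,v in env.get_obs().items()})
E
```

```text
pics
rig.py
0.01263468234871021 [[-0.879, -0.475, 0.026], [-0.208, 0.335, -0.919], [0.428, -0.814, -0.393]] [-0.218  1.202  0.688] [468.21144561   0.         251.78468798]
0.018072208714993238 [[-0.055, -0.998, 0.004], [-0.974, 0.052, -0.219], [0.218, -0.016, -0.976]] [ 0.147 -0.036  1.503] [360.14196419   0.         259.69586709]
-0.03722919895657682 [[0.371, -0.929, -0.001], [-0.883, -0.353, 0.309], [-0.288, -0.114, -0.951]] [ 0.277 -0.482  0.372] [291.61071777   0.         258.29833624]
{'clock': np.float64(0.15), 'qpos': array([ 1.15 ,  0.312,  0.014,  1.513, -0.004,  1.319, -0.027]), 'qd': array([-0.   , -0.002,  0.001, -0.004,  0.001,  0.   ,  0.001]), 'joint_torque': array([ 1.0000e-03, -3.8028e+01,  1.4700e-01, -2.3085e+01,  1.2000e-02,
        1.0000e-02, -0.0000e+00]), 'ee_pos': array([ 0.203, -0.51 ,  0.23 ]), 'eef_rot': array([ 0.982,  0.188, -0.   , -0.001]), 'wrist_force': array([-0.371, -0.223, -0.123]), 'moment': array([ 0.021, -0.027,  0.023]), 'grasp_force': np.float64(0.0), 'finger_gap': np.float64(0.998)}
```

View pics/scene0.png

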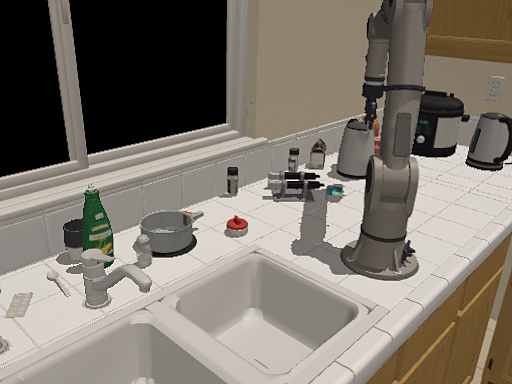

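View pics/top0.png

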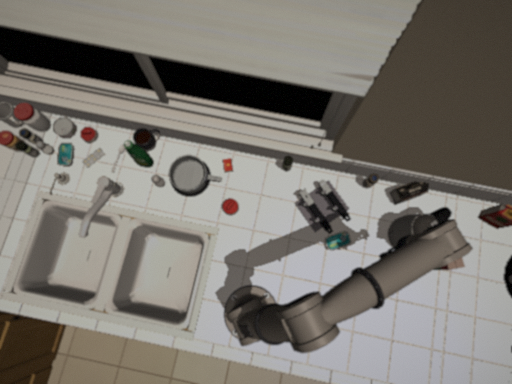

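Scene view: pan at (167,230) with its stub to the right, rail at (297,183). Top view: pan (190,175) with its stub toward (217,179), rail around (322,205), timer (230,206), matchbox (228,165). I'll enlarge those parts.

```bash
python3 - <<'E'
from h import *
t=load('top0')['color'];s=load('scene0')['color']
f=lambda im,x,y,w,h,W,H:cv2.resize(im[y:y+h,x:x+w],(W,H),interpolation=cv2.INTER_CUBIC)
a=f(t,280,165,100,75,400,300);b=f(t,160,140,100,75,400,300)
c=f(s,260,160,100,75,400,300);d=f(s,130,190,130,75,400,300*1)
cv2.imwrite('pics/crop1.png',np.vstack([np.hstack([a,b]),np.hstack([c,d])])[:,:,::-1])
c=load('top0')
for n,p,z in(('pan',(190,175),.074),('rail',(322,205),.05),('timer',(230,206),.05),('stub',(219,179),.05),('tin',(336,241),.026),('match',(228,165),.017)): print(n,plane(c,p,z).round(3))
E
```

```text
pan [0.559 0.222 0.074]
rail [ 0.409 -0.312  0.05 ]
timer [0.425 0.065 0.05 ]
stub [0.542 0.106 0.05 ]
tin [ 0.262 -0.36   0.026]
match [0.612 0.069 0.017]
```

View pics/crop1.png

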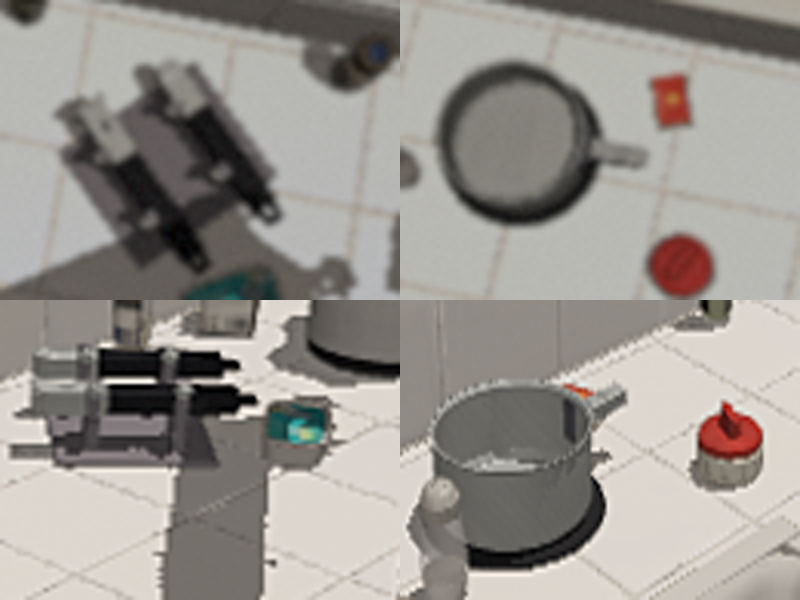

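Enlarged: the left handle (nearer robot centre line) has the flared mouth and a dark hole at about (97,120) in the crop, fronts pointing up-left. The stub is free, with the timer and matchbox on either side. Next the wrist camera goes over the rail.

The rows are not in the units I measure in: shifts go in shares of 0.8 m and turns go in shares of 4 rad. I convert before sending: 0.034 m / 0.8 = 0.0425, -0.0135 m / 0.8 = -0.0169, -0.1 rad / 4 = -0.025.

Call:
{"name": "pendant", "arguments": {"rows": "1,0.0425,-0.0169,0,0\n1,0.0425,-0.0169,0,0\n1,0.0425,-0.0169,0,0\n1,0.0425,-0.0169,0,0\n1,0.0425,-0.0169,0,0\n1,0.0425,-0.0169,0,0\n1,0.0425,-0.0169,0,0\n1,0,0,0,-0.025\n1,0,0,0,-0.025\n1,0,0,0,-0.02\n1,0,0,0,0\n1,0,0,0,0"}}

```text
clock: 1.15
ee_pos: [0.3893, -0.3351, 0.231]
eef_rot: [0.947, 0.322, -0.0, -0.0]
wrist_force: [-0.5, 0.1, 0.7]
finger_gap: 1.001
grasp_force: 0.0
```

```bash
python3 - <<'E'
from h import *
shot('wrist','w1')
E
```

```text
(no output)
```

View pics/w1.png

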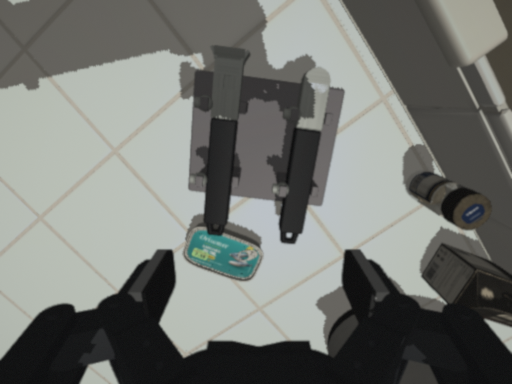

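The left handle at w1 has the open flare at (232,50), grip boundary near (224,119), loop end near (215,233). The right handle is rounded and closed at (318,75), so the left one is the right handle. Second view for triangulation.

In the tool's units: 0.035 m / 0.8 = 0.0438, -0.01 m / 0.8 = -0.0125.

Call:
{"name": "pendant", "arguments": {"rows": "1,0.0438,-0.0125,0,0\n1,0.0438,-0.0125,0,0\n1,0,0,0,0\n1,0,0,0,0"}}

```text
clock: 1.53
ee_pos: [0.4344, -0.2737, 0.2314]
eef_rot: [0.945, 0.326, 0.001, -0.0]
wrist_force: [0.0, -1.3, -0.4]
finger_gap: 1.0
grasp_force: 0.0
```

```bash
python3 - <<'E'
from h import *
shot('wrist','w2')
a=load('w1')['color'];b=load('w2')['color']
f=lambda im,x,y:cv2.resize(im[y:y+225,x:x+150],(400,600),interpolation=cv2.INTER_CUBIC)
cv2.imwrite('pics/crop2.png',np.hstack([f(a,180,30),f(b,180,120)])[:,:,::-1])
E
```

```text
(no output)
```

View pics/crop2.png

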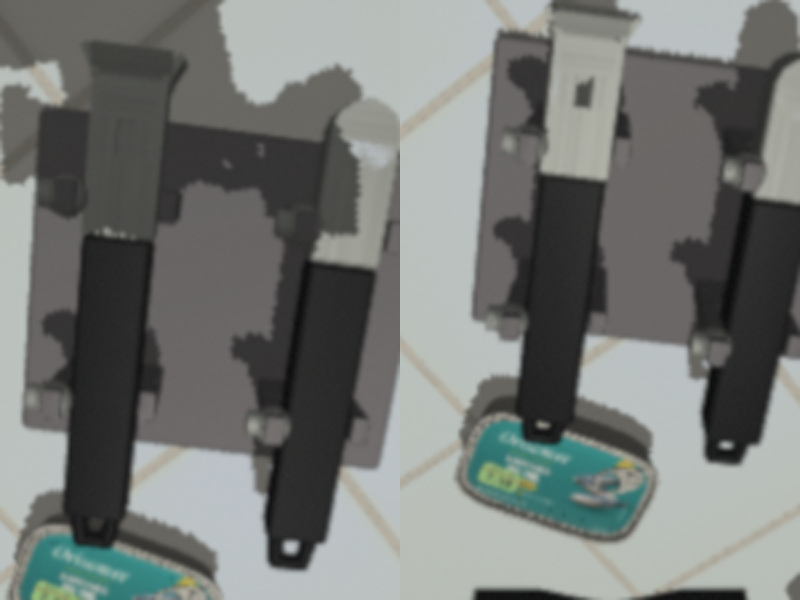

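Crops: hole of the left handle visible at (184,92) in the right panel; grip corners at (84,236),(152,240) left panel and (140,176),(206,180) right panel. Triangulating using the grip's mask.

```bash
python3 - <<'E'
from h import *
c1,c2=load('w1'),load('w2'); s=150/400
def g(c,x,y,seed):
    m=(c['color'].max(2)<48).astype(np.uint8); m[:, :x]=0; m[:,x+100:]=0
    n,l,st,_=cv2.connectedComponentsWithStats(m,connectivity=4); k=l[seed[1],seed[0]]
    ys,xs=np.where(l==k); out=[]
    for r in range(ys.min(),ys.max()+1):
        q=xs[ys==r]; out.append((r,q.min(),q.max()))
    return np.array(out)
e1=g(c1,180,30,(222,150)); e2=g(c2,180,120,(395//1,0) if 0 else (235-0,220) if False else (241,220)) if False else g(c2,180,120,(240,230))
for e in(e1,e2): print(e[::12].tolist(),e[-1])
P=lambda ox,oy,p:(ox+p[0]*s,oy+p[1]*s)
for n,p,q in(('fL',(84,236),(140,176)),('fR',(152,240),(206,180)),('rL',(66,516),(118,414)),('rR',(126,518),(178,416)),('loop',(93,545),(142,441)),('mouthL',(84,66),(148,14)),('mouthR',(174,76),(232,18)),('hole',(120,138),(184,92))):
    a,b=P(180,30,p),P(180,120,q); X=tri((c1,a),(c2,b)); print(n,X.round(4),np.round(proj(c1,X)-a,1),'top plane',plane(c1,a,.0615).round(4)[:2],plane(c2,b,.0615).round(4)[:2])
E
```

```text
[[118, 212, 215], [130, 211, 236], [142, 210, 234], [154, 208, 234], [166, 206, 236], [178, 207, 231], [190, 206, 230], [202, 206, 228], [214, 205, 226], [226, 207, 223]] [234 217 220]
[[186, 232, 234], [198, 231, 254], [210, 229, 253], [222, 225, 255], [234, 225, 255], [246, 227, 247], [258, 226, 245], [270, 223, 244], [282, 227, 239]] [285 233 238]
fL [ 0.4074 -0.2594  0.06  ] [-0.5  0.1] top plane [ 0.408  -0.2598] [ 0.4074 -0.2589]
fR [ 0.4229 -0.2817  0.0612] [ 0. -0.] top plane [ 0.4229 -0.2817] [ 0.423  -0.2817]
rL [ 0.3003 -0.323   0.0486] [ 0.3 -0.1] top plane [ 0.306  -0.3213] [ 0.3085 -0.3193]
rR [ 0.3182 -0.345   0.0516] [ 1.  -0.4] top plane [ 0.3212 -0.3426] [ 0.3249 -0.3419]
loop [ 0.2969 -0.3405  0.0511] [ 0.1 -0.1] top plane [ 0.3018 -0.3387] [ 0.3035 -0.3368]
mouthL [ 0.4593 -0.2211  0.0402] [ 1.  -0.3] top plane [ 0.4579 -0.2247] [ 0.4625 -0.222 ]
mouthR [ 0.4789 -0.2504  0.0302] [ 1.3 -0.5] top plane [ 0.4753 -0.253 ] [ 0.4816 -0.2489]
hole [ 0.4466 -0.251   0.0658] [ 0.9 -0.3] top plane [ 0.4457 -0.2499] [ 0.4468 -0.2519]
```

In the tool's units: 0.04 m / 0.8 = 0.05, -0.02 m / 0.8 = -0.025, 0.112 rad / 4 = 0.028.

Call:
{"name": "pendant", "arguments": {"rows": "0.8,0,0,0,0.028\n0.8,-0.025,-0.0081,0,0\n0.8,-0.0244,-0.0081,0,0\n0.8,0,0,0.05,0\n0.8,0,0,0.05,0\n0.8,0,0,0,0\n0.8,0,0,0,0"}}

```text
clock: 2.17
ee_pos: [0.3896, -0.2862, 0.1498]
eef_rot: [0.963, 0.269, -0.002, -0.002]
wrist_force: [-0.0, -0.6, 0.7]
finger_gap: 0.799
grasp_force: 0.0
```

```bash
python3 - <<'E'
from h import *
c=shot('wrist','w3')
x=np.array([.852,.524,0]);o=np.array([.394,-.2835,.0615])
im=c['color'][:,:,::-1].copy()
for d in(-.095,0,.063,.095):
    p=proj(c,o+d*x); cv2.drawMarker(im,tuple(int(v) for v in p.round()),(0,0,255),0,8)
cv2.imwrite('pics/w3m.png',im)
E
```

```text
(no output)
```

View pics/w3m.png

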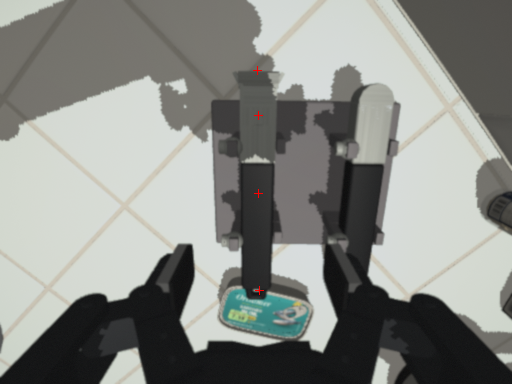

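The predicted axis points (red, column ~258, rows 70–292) lie on the handle; jaws are centred at column 260. Going down and gripping.

In the tool's units: 0.035 m / 0.8 = 0.0438, 0.03 m / 0.8 = 0.0375.

Call:
{"name": "pendant", "arguments": {"rows": "0.8,0.0063,0,0.0438,0\n0.8,0,0,0.0438,0\n0.8,0,0,0.0375,0\n0.8,0,0,0.0225,0\n0.8,0,0,0,0\n0.8,0,0,0,0\n0.8,0,0,0,0"}}

```text
clock: 2.8
ee_pos: [0.3991, -0.2853, 0.0361]
eef_rot: [0.963, 0.27, 0.002, 0.002]
wrist_force: [-0.4, -0.3, 0.3]
finger_gap: 0.797
grasp_force: 0.0
```

Call:
{"name": "pendant", "arguments": {"rows": "0,0,0,0,0\n0,0,0,0,0\n0,0,0,0,0\n0,0,0,0,0\n0,0,0,0,0\n0,0,0,0,0\n0,0,0,0,0\n0,0,0,0,0", "squeeze": 70}}

```text
clock: 3.47
ee_pos: [0.3958, -0.2816, 0.0344]
eef_rot: [0.963, 0.27, -0.0, -0.002]
wrist_force: [-2.9, 4.2, 9.5]
finger_gap: 0.315
grasp_force: 70.5
```

In the tool's units: -0.035 m / 0.8 = -0.0438, -0.02 m / 0.8 = -0.025.

Call:
{"name": "pendant", "arguments": {"rows": "0,0,0,-0.0125,0\n0,0,0,-0.0125,0\n0,0,0,-0.0125,0\n0,0,0,-0.0188,0\n0,0,0,-0.0375,0\n0,0,0,-0.0438,0\n0,0,0,-0.025,0\n0,0,0,0,0\n0,0,0,0,0\n0,0,0,0,0\n0,0,0,0,0"}}

```text
clock: 4.38
ee_pos: [0.3954, -0.2828, 0.1621]
eef_rot: [0.963, 0.27, -0.001, -0.001]
wrist_force: [0.5, 0.6, -2.2]
finger_gap: 0.314
grasp_force: 70.1
```

```bash
python3 - <<'E'
from h import *
c=load('top0'); 
shot('wrist','w4')
E
```

```text
(no output)
```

View pics/w4.png

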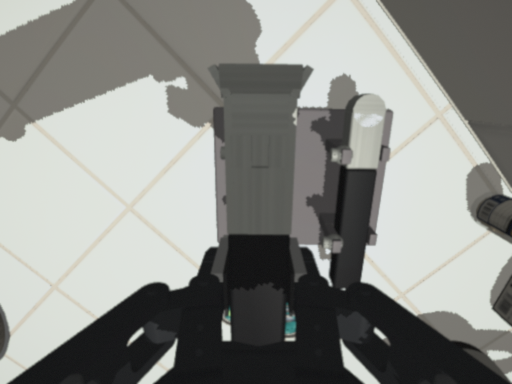

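Handle is out, straight in the jaws (mouth columns 210–311, row 66), the other handle still in its bay. Carrying it toward the pan.

In the tool's units: 0.032 m / 0.8 = 0.04, -0.0153 m / 0.8 = -0.0191, -0.11 rad / 4 = -0.0275.

Call:
{"name": "pendant", "arguments": {"rows": "0,0.04,-0.0191,0,0\n0,0.04,-0.0191,0,0\n0,0.04,-0.0191,0,0\n0,0.04,-0.0191,0,0\n0,0.04,-0.0191,0,0\n0,0.04,-0.0191,0,0\n0,0,0,0,-0.0275\n0,0,0,0,-0.0275\n0,0,0,0,-0.0275\n0,0,0,0,-0.0275\n0,0,0,0,-0.0275\n0,0,0,0,-0.0275\n0,0,0,0,-0.0275\n0,0,0,0,-0.0275\n0,0,0,0,0\n0,0,0,0,0"}}

```text
clock: 5.77
ee_pos: [0.512, -0.1051, 0.1622]
eef_rot: [0.757, 0.653, -0.001, -0.001]
wrist_force: [-0.6, -0.4, -2.6]
finger_gap: 0.318
grasp_force: 70.0
```

```bash
python3 - <<'E'
from h import *
shot('wrist','w5')
E
```

```text
(no output)
```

View pics/w5.png

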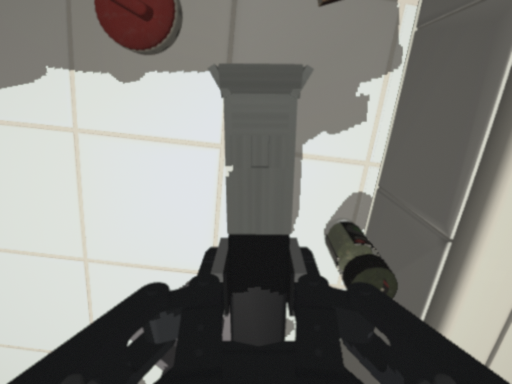

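The wrist picture shows the handle straight (flare columns 212–311, row 66), timer top-left (135,20), stub still out of view. I go forward with a sideways offset to look past the handle.

In the tool's units: 0.033 m / 0.8 = 0.0413, -0.018 m / 0.8 = -0.0225.

Call:
{"name": "pendant", "arguments": {"rows": "0,0.0413,-0.0225,-0.0125,0\n0,0.0413,-0.0225,-0.0125,0\n0,0.0413,-0.0225,-0.0125,0\n0,0.0413,-0.0225,0,0\n0,0,0,0,0\n0,0,0,0,0\n0,0,0,0,0"}}

```text
clock: 6.4
ee_pos: [0.4604, 0.0354, 0.1931]
eef_rot: [0.756, 0.654, -0.0, 0.0]
wrist_force: [-0.4, -0.6, -2.7]
finger_gap: 0.315
grasp_force: 70.0
```

```bash
python3 -c "
from h import *
shot('wrist','w6')"
```

Call:
{"name": "pendant", "arguments": {"rows": "0,0.025,-0.0313,0,0\n0,0.025,-0.0313,0,0\n0,0,0,0,0\n0,0,0,0,0\n0,0,0,0,0"}}

```text
clock: 6.87
ee_pos: [0.4174, 0.081, 0.1932]
eef_rot: [0.757, 0.653, -0.0, 0.0]
wrist_force: [0.1, -0.5, -1.4]
finger_gap: 0.313
grasp_force: 70.0
```

```bash
python3 - <<'E'
from h import *
shot('wrist','w7')
a=load('w6')['color'];b=load('w7')['color']
f=lambda im,x,y,w=200,h=300:cv2.resize(im[y:y+h,x:x+w],(400,600),interpolation=cv2.INTER_CUBIC)
cv2.imwrite('pics/crop3.png',np.hstack([f(a,260,0),f(b,312,0)])[:,:,::-1])
E
```

```text
(no output)
```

View pics/crop3.png

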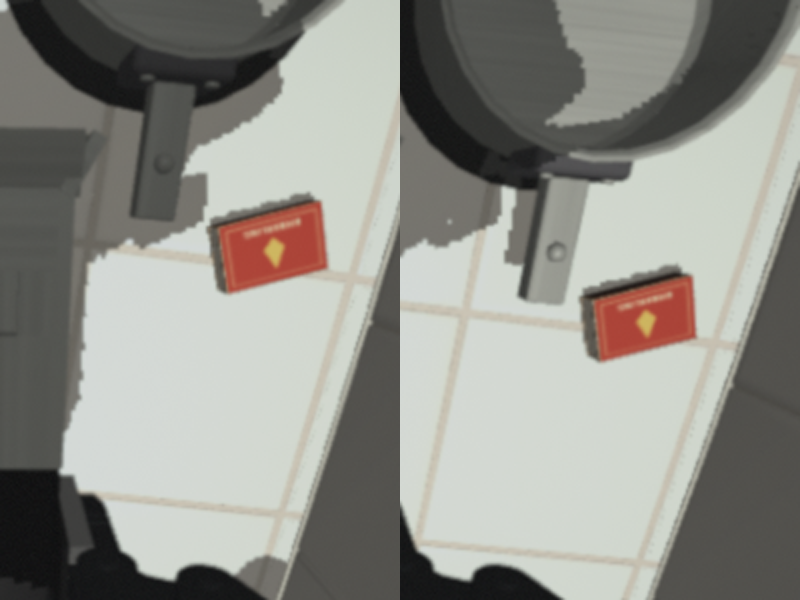

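Stub tip top corners: left panel (140,218),(174,221), button (164,162); right panel (130,300),(162,304), button (157,251). Triangulating.

```bash
python3 - <<'E'
from h import *
c6,c7=load('w6'),load('w7'); r={}
for n,p,q in(('tipL',(140,218),(130,300)),('tipR',(174,221),(162,304)),('baseL',(157,82),(153,178)),('baseR',(194,86),(188,181)),('button',(164,161),(157,250))):
    a=(260+p[0]/2,p[1]/2);b=(312+q[0]/2,q[1]/2)
    X=r[n]=tri((c6,a),(c7,b)); print(n,X.round(4),np.round(proj(c6,X)-a,1),'z57',plane(c6,a,.057).round(4)[:2],plane(c7,b,.057).round(4)[:2])
t=(r['tipL']+r['tipR'])/2;b=(r['baseL']+r['baseR'])/2;d=t-b
print('tip',t,'base',b,'yaw',np.degrees(np.arctan2(-d[1],-d[0])),np.linalg.norm(d[:2]))
T=load('top0')
for f in('w5','w6'):
  c=load(f); o=env.get_obs()
# handle mouth in w5: TCP (.512,-.1051,.1622) yaw 81.6deg
c=load('w5'); y=np.radians(81.6); x=np.array([np.cos(y),np.sin(y),0]);yy=np.array([np.sin(y),-np.cos(y),0])
for n,p,h in(('mouthL',(212,66),.0156+.016),('mouthR',(311,66),.0156+.016),('hole c',(259,152),.0156+.0115)):
    X=plane(c,p,.1622+h)-[.512,-.1051,.1622]; print(n,(X@x).round(4),(X@yy).round(4))
E
```

```text
tipL [0.5373 0.0961 0.0515] [ 0.2 -0.2] z57 [0.5358 0.0963] [0.5353 0.0974]
tipR [0.5523 0.0925 0.0536] [-0.  0.] z57 [0.5513 0.0928] [0.5508 0.0933]
baseL [0.5472 0.152  0.0576] [-0.1  0.1] z57 [0.5474 0.1522] [0.5473 0.152 ]
baseR [0.5633 0.1485 0.057 ] [ 0. -0.] z57 [0.5633 0.1485] [0.5633 0.1485]
button [0.5481 0.1195 0.0582] [ 0.1 -0.1] z57 [0.5483 0.1195] [0.5487 0.1194]
tip [0.54476648 0.09428582 0.05258541] base [0.55524053 0.15026388 0.05730703] yaw 79.40194414780115 0.05694953073718272
mouthL 0.0904 -0.0163
mouthR 0.0904 0.0184
hole c 0.0593 0.0002
```

Stub: tip (0.5432, 0.0956), axis yaw 77.5° (three edges agree), top 0.055±0.003 (text 0.057). Handle mouth sits 0.0905 ahead of the TCP and is centred. Going to the pre-insertion pose, 25 mm short of the tip.

In the tool's units: 0.04 m / 0.8 = 0.05, -0.037 m / 0.8 = -0.0463, 0.071 rad / 4 = 0.0178.

Call:
{"name": "pendant", "arguments": {"rows": "0,-0.0463,0,0,0.0178\n0,-0.0463,0.025,0,0\n0,0,0.0413,0,0\n0,0,0.0413,0,0\n0,0,0.0413,0,0\n0,0,0,0.05,0\n0,0,0,0.05,0\n0,0,0,0.0375,0\n0,0,0,0.0375,0\n0,0,0,0.0238,0\n0,0,0,0,0\n0,0,0,0,0\n0,0,0,0,0"}}

```text
clock: 8.0
ee_pos: [0.5213, -0.016, 0.0354]
eef_rot: [0.779, 0.626, 0.001, 0.001]
wrist_force: [-0.2, 0.9, -1.4]
finger_gap: 0.314
grasp_force: 69.9
```

```bash
python3 - <<'E'
from h import *
o=env.get_obs(); p=o['ee_pos']; q=o['eef_rot']; from scipy.spatial.transform import Rotation as R
M=R.from_quat(q).as_matrix(); print(np.degrees(np.arctan2(M[1,0],M[0,0])),M[:,2].round(4), ((np.array([.5177,-.0173,.0344])-p)@M).round(4))
c=shot('wrist','w8')
im=c['color'][:200,130:390,::-1]
cv2.imwrite('pics/w8c.png',cv2.resize(im,(780,600),interpolation=cv2.INTER_CUBIC))
E
```

```text
77.58325748938995 [ 2.5e-03 -2.0e-04 -1.0e+00] [-0.0021 -0.0032  0.0009]
```

View pics/w8c.png

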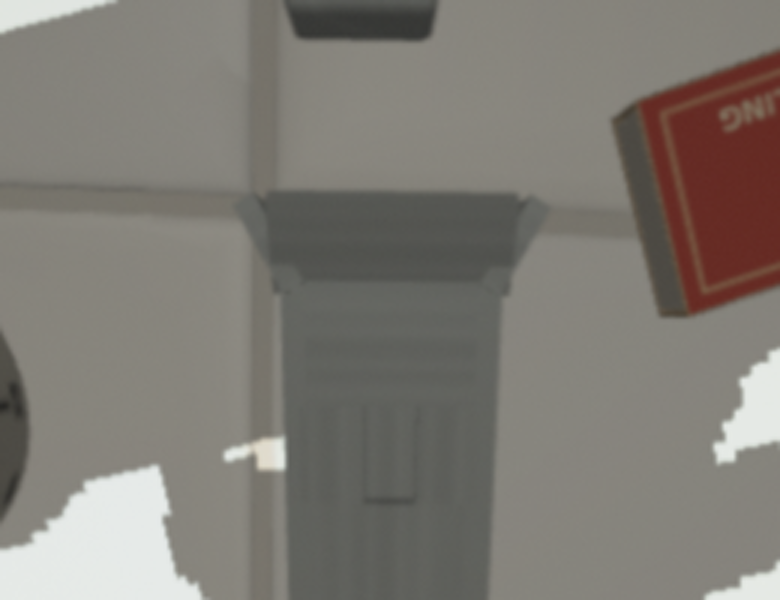

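Stub tip is centred at column 363 and the mouth at 392 (≈8 px/mm), so the handle is 3.5 mm too far right — matches the computed −0.0032. Correcting and starting to slide.

In the tool's units: 0.012 m / 0.8 = 0.015, -0.0034 m / 0.8 = -0.0043.

Call:
{"name": "pendant", "arguments": {"rows": "0,0,-0.0043,0.0013,0\n0,0,0,0,0\n0,0.015,0,0,0\n0,0.015,0,0,0\n0,0.0075,0,0,0\n0,0.0063,0,0,0\n0,0,0,0,0\n0,0,0,0,0"}}

```text
clock: 8.72
ee_pos: [0.5241, 0.0206, 0.0334]
eef_rot: [0.778, 0.628, 0.0, 0.0]
wrist_force: [-0.1, -0.6, -0.6]
finger_gap: 0.315
grasp_force: 70.0
```

```bash
python3 - <<'E'
from h import *
from scipy.spatial.transform import Rotation as R
o=env.get_obs(); M=R.from_quat(o['eef_rot']).as_matrix()
print(((o['ee_pos']-[.5177,-.0173,.0344])@M).round(4), (o['wrist_force']@M).round(1),(o['moment']@M).round(2),o['clock'])
E
```

```text
[ 0.0384 -0.0018  0.001 ] [-0.6 -0.   0.6] [-0.07  0.17  0.05] 8.7167
```

In the tool's units: 0.005 m / 0.8 = 0.0063.

```bash
cat > st.py <<'E'
from h import *
from scipy.spatial.transform import Rotation as R
o=env.get_obs(); M=R.from_quat(o['eef_rot']).as_matrix()
print(((o['ee_pos']-[.5177,-.0173,.0344])@M).round(4), (o['wrist_force']@M).round(1),(o['moment']@M).round(2),o['clock'],np.degrees(np.arctan2(M[1,0],M[0,0])).round(2))
E
```

Call:
{"name": "pendant", "arguments": {"rows": "0,0.0063,0,0,0\n0,0.0063,0,0,0\n0,0,0,0,0"}}

```text
clock: 8.97
ee_pos: [0.5264, 0.0307, 0.0335]
eef_rot: [0.779, 0.627, 0.001, -0.0]
wrist_force: [1.8, -0.3, -0.6]
finger_gap: 0.316
grasp_force: 70.0
```

```bash
python3 st.py
```

```text
[ 0.0487 -0.0017  0.001 ] [0.1 1.8 0.6] [-0.2   0.06  0.06] 8.9667 77.72
```

Call:
{"name": "pendant", "arguments": {"rows": "0,0.0075,0,0,0\n0,0.0075,0,0,0\n0,0,0,0,0\n0,0,0,0,0"}}

```text
clock: 9.3
ee_pos: [0.5293, 0.0431, 0.0338]
eef_rot: [0.779, 0.628, 0.001, -0.0]
wrist_force: [1.0, 0.3, 1.6]
finger_gap: 0.315
grasp_force: 70.5
```

```bash
python3 st.py
```

```text
[ 0.0614 -0.0015  0.0007] [ 0.5  0.9 -1.6] [-0.08  0.41  0.09] 9.3 77.74
```

In the tool's units: 0.006 m / 0.8 = 0.0075, 0.005 m / 0.8 = 0.0063.

Call:
{"name": "pendant", "arguments": {"rows": "0,0.0075,0,0,0\n0,0.0063,0,0,0\n0,0.005,0,0,0\n0,0,0,0,0\n0,0,0,0,0"}}

```text
clock: 9.72
ee_pos: [0.5337, 0.058, 0.034]
eef_rot: [0.779, 0.627, 0.003, 0.0]
wrist_force: [4.6, 1.4, 1.5]
finger_gap: 0.315
grasp_force: 70.6
```

```bash
python3 st.py
```

```text
[ 0.077  -0.0004  0.0007] [ 2.3  4.2 -1.5] [-0.73  0.76  0.2 ] 9.7167 77.73
```

Call:
{"name": "pendant", "arguments": {"rows": "0,0.0025,0,0,0\n0,0.0025,0,0,0\n0,0.0013,0,0,0\n0,0,0,0,0\n0,0,0,0,0"}}

```text
clock: 10.13
ee_pos: [0.5336, 0.0606, 0.0336]
eef_rot: [0.779, 0.627, 0.001, 0.0]
wrist_force: [4.8, -1.4, 1.4]
finger_gap: 0.313
grasp_force: 70.6
```

```bash
python3 - <<'E'
import st
from h import *
c=shot('wrist','w9')
im=c['color'][0:250,100:425,::-1]
cv2.imwrite('pics/w9c.png',cv2.resize(im,(780,600),interpolation=cv2.INTER_CUBIC))
E
```

```text
[ 0.0795 -0.0012  0.0009] [-0.4  5.  -1.3] [-1.04  0.21  0.3 ] 10.1333 77.65
```

View pics/w9c.png

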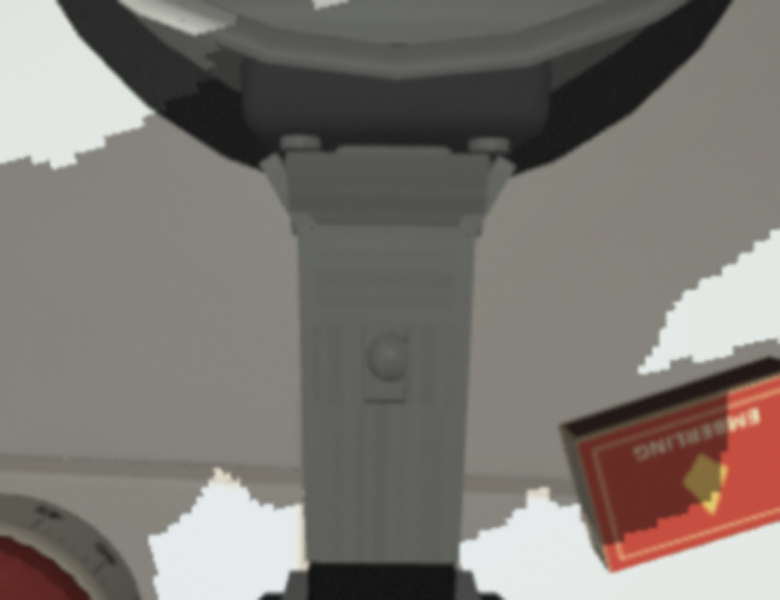

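The button stands up in the latch hole (button at (388,357), hole rows 322–402), and the mouth is close to the flange. Letting go and lifting away.

Call:
{"name": "pendant", "arguments": {"rows": "0.65,0,0,0,0\n0.65,0,0,0,0\n0.65,0,0,0,0\n0.65,0,0,0,0\n0.65,0,0,0,0\n0.65,0,0,0,0"}}

```text
clock: 10.68
ee_pos: [0.532, 0.0609, 0.033]
eef_rot: [0.779, 0.627, -0.001, -0.0]
wrist_force: [0.2, -0.5, 0.2]
finger_gap: 0.648
grasp_force: 0.0
```

```bash
python3 st.py
```

```text
[ 0.0795 -0.0027  0.0014] [-0.5  0.3 -0.2] [0.06 0.   0.03] 10.6833 77.72
```

Call:
{"name": "pendant", "arguments": {"rows": "0.65,0,0,-0.0188,0\n0.65,0,0,-0.0375,0\n0.65,0,0,-0.05,0\n0.65,0,0,-0.05,0\n0.65,-0.025,0,-0.025,0\n0.65,0,0,0,0\n0.65,0,0,0,0\n0.65,0,0,0,0"}}

```text
clock: 11.35
ee_pos: [0.5275, 0.0413, 0.1772]
eef_rot: [0.779, 0.627, -0.001, -0.001]
wrist_force: [-0.4, 0.5, -0.2]
finger_gap: 0.651
grasp_force: 0.0
```

```bash
python3 - <<'E'
import st
from h import *
c=shot('wrist','w10'); s=shot('top','t10')
im=c['color'][0:300,60:460,::-1]
a=cv2.resize(im,(400,300)); b=cv2.resize(s['color'][150:240,200:350,::-1],(500,300),interpolation=cv2.INTER_CUBIC)[:, :400]
k=c['color'][0:250,150:400,::-1]
cv2.imwrite('pics/fin.png',np.hstack([cv2.resize(k,(400,400)),cv2.resize(s['color'][140:265,150:275+0,::-1],(400,400),interpolation=cv2.INTER_CUBIC)]))
E
```

```text
[ 0.0593 -0.0033 -0.1429] [ 0.4 -0.4  0.2] [ 0.06 -0.02  0.01] 11.35 77.67
```

View pics/fin.png

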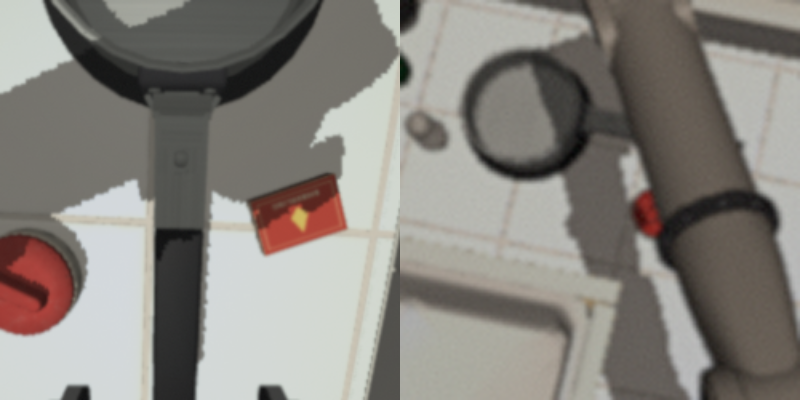

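The handle sits on the stub in line with it, the button shows at (181,158), the gripper is clear, and the timer and matchbox are where they were. Handing in.

```bash
python3 -c "
from rig import env, optics
print(env.finish_job())"
```

```text
the job is handed in; nothing more can be done
None
```

The handle is on the pan's stub with its spring button up through the latch hole and the gripper clear; the job is handed in at about 11.5 s, no verdict came back, and I did not re-check the other handle after lifting this one out.

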